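# Bike lights back on their own chargers

### The job

Put each of the four bike lights on the charger of its own colour: flat and upright between the two end lips, in the middle of the charger and lengthwise along it, lens at either end. The red light was left on the blue charger, so move it off before the blue one goes there. Leave the ring dish and the red umbrella tip cap standing where they are.

Things in the scene. Friction and masses are not known exactly. Their poses are not given: they have to be found in the camera images.
- light_red_centre (a point): The red bike light: a loose rounded red aluminium block with a dark round lens ring on its +x end, a black press button on top and dark cooling fins; 72 mm long (x), 34 mm wide (y), 40 mm high with a flat underside, about 0.1 kg. The point is its centre, 20 mm above its underside; x runs lengthwise towards the lens, z up through the button. At the start it sits on the blue charger, in the way of the blue light.
- light_blue_centre (a point): The blue bike light: a loose rounded blue aluminium block with a dark round lens ring on its +x end, a black press button on top and dark cooling fins; 72 mm long (x), 34 mm wide (y), 40 mm high with a flat underside, about 0.1 kg. The point is its centre, 20 mm above its underside; x runs lengthwise towards the lens, z up through the button. At the start it stands on the shelf.
- light_green_centre (a point): The green bike light: a loose rounded green aluminium block with a dark round lens ring on its +x end, a black press button on top and dark cooling fins; 72 mm long (x), 34 mm wide (y), 40 mm high with a flat underside, about 0.1 kg. The point is its centre, 20 mm above its underside; x runs lengthwise towards the lens, z up through the button. At the start it stands on the shelf.
- light_yellow_centre (a point): The yellow bike light: a loose rounded yellow aluminium block with a dark round lens ring on its +x end, a black press button on top and dark cooling fins; 72 mm long (x), 34 mm wide (y), 40 mm high with a flat underside, about 0.1 kg. The point is its centre, 20 mm above its underside; x runs lengthwise towards the lens, z up through the button. At the start it stands on the shelf.
- charger_red: The red charger: a fixed low black plate 110 mm long (x) by 60 mm wide (y), its flat top 12 mm above the shelf, edged with red stripes along both sides and a red end lip (6 mm thick, 6 mm higher than the top) at each end; 98 mm clear between the lips. Origin: centre of its underside, at shelf height; x lengthwise, z up.
- charger_blue: The blue charger: a fixed low black plate 110 mm long (x) by 60 mm wide (y), its flat top 12 mm above the shelf, edged with blue stripes along both sides and a blue end lip (6 mm thick, 6 mm higher than the top) at each end; 98 mm clear between the lips. Origin: centre of its underside, at shelf height; x lengthwise, z up.
- charger_green: The green charger: a fixed low black plate 110 mm long (x) by 60 mm wide (y), its flat top 12 mm above the shelf, edged with green stripes along both sides and a green end lip (6 mm thick, 6 mm higher than the top) at each end; 98 mm clear between the lips. Origin: centre of its underside, at shelf height; x lengthwise, z up.
- charger_yellow: The yellow charger: a fixed low black plate 110 mm long (x) by 60 mm wide (y), its flat top 12 mm above the shelf, edged with yellow stripes along both sides and a yellow end lip (6 mm thick, 6 mm higher than the top) at each end; 98 mm clear between the lips. Origin: centre of its underside, at shelf height; x lengthwise, z up.
- ring_dish: White porcelain ring dish, loose, 84 mm across the rim, 20 mm high; origin at the centre of its underside, z up. To be left alone.
- tip_cap: Red plastic umbrella tip cap, loose, a cone with a 34 mm wide foot, standing upright, 44 mm high; not a light. Origin at the centre of its underside, z up. To be left alone.
There are look-alikes about, which are no part of the job. Leave any pink or white look-alike of the part that bears light_blue_centre alone. What is shaped like the part that bears light_red_centre but pink is not meant.

How it is judged (in metres and radians):
At the end, for the whole second after the job is handed in: Every light rests released and still on the charger of its colour: centre within 14 mm of the charger's centre seen from above, flat on its top and upright (within 0.12 rad), lengthwise along it within 0.26 rad, either way round (horizontal distance between light_red_centre and charger_red below 0.014 m and z of light_red_centre in the frame of charger_red between 0.028 and 0.036 m and angle between the x axis of light_red_centre and the x axis of charger_red, either way round below 0.26 rad and angle between each of light_red_centre, light_blue_centre, light_green_centre, light_yellow_centre's own z axis and vertical below 0.12 rad and linear speed of each of light_red, light_blue, light_green, light_yellow below 0.02 m/s and horizontal distance between light_blue_centre and charger_blue below 0.014 m and z of light_blue_centre in the frame of charger_blue between 0.028 and 0.036 m and angle between the x axis of light_blue_centre and the x axis of charger_blue, either way round below 0.26 rad and horizontal distance between light_green_centre and charger_green below 0.014 m and z of light_green_centre in the frame of charger_green between 0.028 and 0.036 m and angle between the x axis of light_green_centre and the x axis of charger_green, either way round below 0.26 rad and horizontal distance between light_yellow_centre and charger_yellow below 0.014 m and z of light_yellow_centre in the frame of charger_yellow between 0.028 and 0.036 m and angle between the x axis of light_yellow_centre and the x axis of charger_yellow, either way round below 0.26 rad); the robot touches nothing.
It fails at once if the ring dish is shifted by more than 15 mm or tipped (distance of ring_dish from where it was at the start of the episode above 0.015 m or angle between ring_dish's own z axis and vertical above 0.35 rad).
It fails at once if the umbrella tip cap is shifted by more than 15 mm or tipped (distance of tip_cap from where it was at the start of the episode above 0.015 m or angle between tip_cap's own z axis and vertical above 0.35 rad).
It also fails if it takes over 131 s, if anything falls off the work surface, if the arm or the gripper's body presses on something with over 40 N, if the wrist force passes 120 N, or if a joint passes its speed limit or range.

### The arm

A 6-joint arm with a two-finger parallel gripper is mounted at the origin on the work surface. World frame = base frame: x ahead of the robot, y to its left, z up, the work surface at z = 0. Lengths are in mm, angles in rad, forces in N, time in s.
With the tool pointing down it reaches from about 275 to 1000 mm from the base axis. Payload 8.4 kg.
Tool frame: the origin (TCP) lies midway between the tips of the shut fingers; the grasp point (between the pads) lies 19 mm behind it; z points along the fingers, y is the line along which they close (so a half turn about z gives the same grasp; the last joint's range is limited). The gripper opens to 85 mm and grips with 20 to 120 N. Pads are 22 mm wide; open, the fingers measure 114 mm over their backs; the gripper's body (76 mm by 85 mm) begins 54 mm behind the grasp point. The pads swing forward as they close: fully open they stand 13 mm farther back than shut.
Start: joints at [1.174, 0.353, 1.633, -0, 1.155, -0.002], TCP at [240.389, 576.924, 231.281] pointing down, gripper open.
Joint ranges: [-2.63, 2.63], [-0.92, 2.1], [0.06, 2.66], [-1.3, 4.44], [0, 2.69], [-3.02, 3.02]. Speed limits (rad/s): [2.22, 2.22, 2.79, 3.14, 3.14, 3.14].

### API

Orientations are given as [roll, pitch, yaw] about the fixed x, y, z axes, in that order (R = Rz(yaw) Ry(pitch) Rx(roll)).
In Python, from rig import read_state, snapshot, camera_params, finish_job gives the robot as it stands. The module is installed in compiled form; this text tells all that it offers.
- The arm moves only by the tool jog_arm, never from a script. Its argument "increments" is a list of rows, each an object with "dp": the shift along the tool's x, y, z in mm, a list of three; "twist": the turn about the tool's z in degrees; "hand": the gripper's target within -1 to 1 (shut at 1, half-way at 0, fully open at -1). In form: [{"dp": [dx, dy, dz], "twist": twist, "hand": hand}, ...]. A call has 1 to 8 rows; each row shifts and turns the commanded pose from where the row before left it, along the tool's axes as they then stand; what a row does not reach is not made up. A row lasts 1/8 s, in which the tool goes at most 62.5 mm and 10.7 degrees, less where a joint would pass 70% of its speed; a pose out of reach is approached as far as the arm can. A call is refused whole if a number of a shift passes 62.5 or a number of a turn 10.7, either way. A call with a gripper value outside its range is refused whole. The fingers move at their own pace and stop on an object; the grip force is fixed at half the most. Time passes only in rows, so rows that do not move let the fingers close. It gives the time, the measured TCP pose, the force, the opening and the grip force at its end, in the units of the state.
- read_state(): the state, without advancing time (a new reading comes with each control period).
- snapshot(name): name is "side" or "top" or "wrist"; returns the picture (384x512x3 uint8, red, green, blue); there is no depth.
- camera_params(name): a dict with "fx", "fy", "cx", "cy" (pixels), "R" (3x3) and "t" (3): a world point X has camera coordinates R X + t; the wrist camera has in their place "tool_from_camera" (4x4, takes a point from camera to tool coordinates, whose origin is the TCP and whose axes are the flange's). Camera axes: x right, y down, z forward; pixel columns grow to the right and rows downward; lengths in mm; the calibration is good to about 2 mm. A picture is of the moment at which its call begins: read the wrist's pose just before it. camera_params takes no time and is no camera call.
- finish_job(): hands the job in; it is judged then, once.
The state is a dict: "time_s": time; "qpos": joint angles; "joint_velocities": joint speeds; "joint_efforts": joint torques, N m; "tcp_pos": TCP position; "tool_rot": TCP orientation; "ft_force": force on the tool from outside, world axes, zero at the start; "moment": the same for the moment, N m; "width": finger opening in mm; "grip_force": force on a finger pad.
Only numpy, scipy, OpenCV 4.12 (cv2) and the standard library are available. Lean on these libraries where they do the work, as an engineer would, in place of code of your own. Each camera call takes 0.05 s, during which the arm holds its last target. There are 200 camera calls.

## Working session

There is one attempt and no reset: what is moved stays moved. The work goes in short steps, Python scripts to look and compute and a tool call to move; the robot and the scene stay as the last step left them, time stands still between calls to the robot, and variables do not carry over. Pictures are saved under pics/ and viewed, at most 16 in all, crops included, and the job is handed in when it is done.

Besides the shell and the picture viewer there is one more tool, called after "Call:" as a command line: name --argument value ..., lists and objects as JSON in quotes. jog_arm: Moves the arm, as the interface text tells. Its arguments: {"type":"object","properties":{"increments":{"type":"array","items":{"type":"object","properties":{"dp":{"type":"array","items":{"type":"number"}},"twist":{"type":"number"},"hand":{"type":"number"}}}}},"required":["increments"]}

```bash
mkdir -p pics; python3 - <<'E'
from rig import *
import cv2
s=read_state();print({k:s[k] for k in('time_s','tcp_pos','tool_rot','width')})
for n in('top','side'):
    cv2.imwrite(f'pics/{n}0.png',cv2.cvtColor(snapshot(n),cv2.COLOR_RGB2BGR)); print(n,camera_params(n))
print(camera_params('wrist'))
E
```

```text
{'time_s': 0.0, 'tcp_pos': array([240.1899833 , 576.47110631, 230.53740121]), 'tool_rot': array([-3.14015915e+00, -2.16001337e-05,  2.74682177e+00]), 'width': 85.44174041339691}
top {'fx': 373.91059621462495, 'fy': 373.91059621462495, 'cx': 258.55370299258254, 'cy': 194.6642189084136, 'R': array([[-0.00283027, -0.99984619, -0.01730838],
       [-0.98009996,  0.00620902, -0.19840746],
       [ 0.19848441,  0.0164024 , -0.97996679]]), 't': array([-27.75328088, 502.32289929, 855.98416499])}
side {'fx': 481.2103124201482, 'fy': 481.2103124201482, 'cx': 254.26679756437636, 'cy': 185.73863503414222, 'R': array([[-0.9992999 , -0.03488717, -0.01351297],
       [-0.01210708,  0.64330253, -0.76551635],
       [ 0.03539963, -0.7648168 , -0.64327453]]), 't': array([ 481.18147374,   61.68299455, 1036.25642057])}
{'fx': 316.9633388255736, 'fy': 316.9633388255736, 'cx': 257.6940804541196, 'cy': 191.8157006430614, 'tool_from_camera': array([[ 5.02325017e-04, -9.59622824e-01, -2.81289500e-01,
         7.18841390e+01],
       [ 9.99999872e-01,  4.97112999e-04,  8.98859460e-05,
         9.30612170e-01],
       [ 5.35760616e-05, -2.81289510e-01,  9.59622951e-01,
        -1.42949390e+02],
       [ 0.00000000e+00,  0.00000000e+00,  0.00000000e+00,
         1.00000000e+00]])}
```

```bash
python3 - <<'E'
import cv2
for n in('top','side'):
    im=cv2.imread(f'pics/{n}0.png'); cv2.imwrite(f'pics/{n}0b.png',cv2.resize(im,(800,600),interpolation=cv2.INTER_CUBIC))
E
```

```text
(no output)
```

View pics/top0b.png

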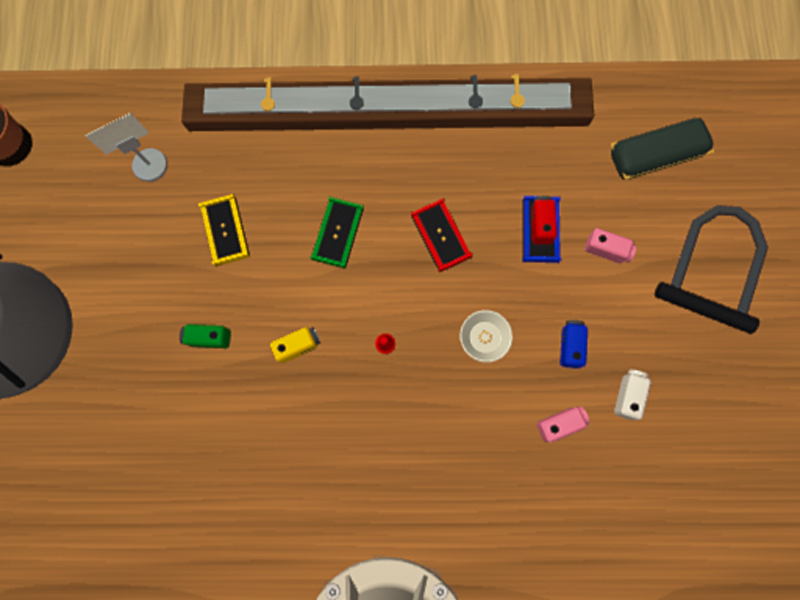

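View pics/side0b.png

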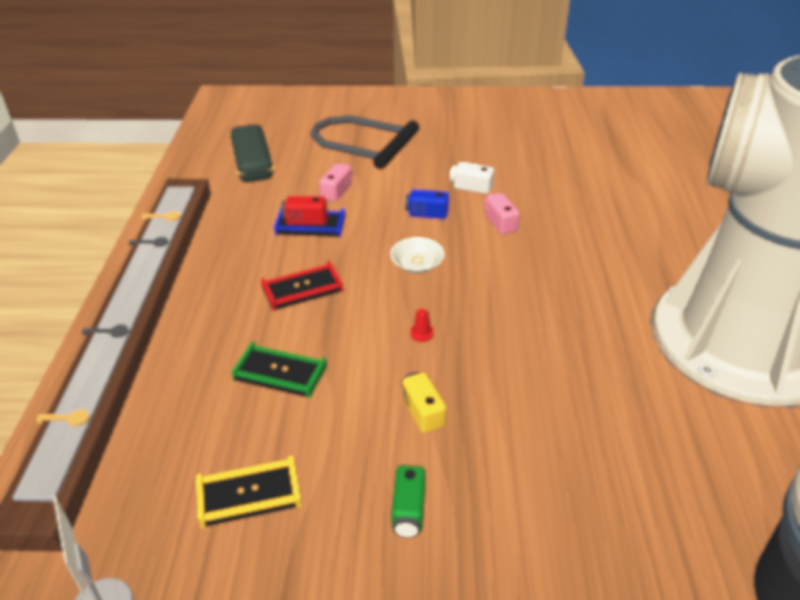

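The top view (800x600 scaled) shows:
- **Chargers:** yellow (223,230), green (337,232), red (441,235), blue (541,229) with the red light on it.
- **Lights:** green (205,335), yellow (295,344), blue (574,344).
- **Leave alone:** tip cap (385,343) and dish (486,336). The pink and white blocks are decoys.

Next I fit box silhouettes in both views.

```bash
cat > fit.py <<'E'
import numpy as np,cv2
from scipy.optimize import minimize
from rig import camera_params
HUE={'red':[(0,6),(174,180)],'yellow':[(22,34)],'green':[(50,75)],'blue':[(112,125)]}
def mask(im,c):
    h=cv2.cvtColor(im,cv2.COLOR_BGR2HSV); m=np.zeros(h.shape[:2],np.uint8)
    for a,b in HUE[c]: m|=cv2.inRange(h,(a,170,50),(b,255,255))
    return m
def proj(P,p):
    C=P@np.array(p['R']).T+np.array(p['t']); return np.c_[C[:,0]/C[:,2]*p['fx']+p['cx'],C[:,1]/C[:,2]*p['fy']+p['cy']]
def box(x,y,yaw,L,W,z0,z1):
    P=np.array([[a*L/2,b*W/2,z] for a in(-1,1) for b in(-1,1) for z in(z0,z1)])
    c,s=np.cos(yaw),np.sin(yaw); return np.c_[x+c*P[:,0]-s*P[:,1],y+s*P[:,0]+c*P[:,1],P[:,2]]
S=8
def hullim(pts,shape):
    m=np.zeros((shape[0],shape[1]),np.uint8); h=cv2.convexHull(np.round(pts*16*1).astype(np.int32))
    cv2.fillConvexPoly(m,h,1,cv2.LINE_8,4); return m
def fit(obs,g,L,W,z0,z1,freeL):
    """obs: list of (pts_of_mask, params)"""
    sc=4
    def pr(P,p): return proj(P,p)*sc
    T=[]
    for pts,p in obs:
        q=pts*sc; lo=q.min(0)-60; T.append((lo,hullim(q-lo,(int((q.max(0)-lo)[1])+60,int((q.max(0)-lo)[0])+60)),p))
    def cost(v):
        LL=v[3] if freeL else L; e=0
        for lo,m,p in T:
            n=hullim(np.clip(pr(box(*v[:3],LL,W,z0,z1),p)-lo,-500,3000),m.shape); e+=(n!=m).sum()/m.sum()
        return e
    best=None
    for y0 in np.arange(0,np.pi,np.pi/6):
        x0=[*g,y0]+([L] if freeL else []); sim=np.array([x0]*(len(x0)+1),float)
        for i,d in enumerate([15,15,.3,-8][:len(x0)]): sim[i+1,i]+=d
        r=minimize(cost,x0,method='Nelder-Mead',options=dict(initial_simplex=sim,xatol=.05,fatol=1e-4,maxiter=300))
        if best is None or r.fun<best.fun: best=r
    return best.x,best.fun
def ray(u,v,p,z):
    d=np.array([(u-p['cx'])/p['fx'],(v-p['cy'])/p['fy'],1]); R=np.array(p['R']);o=-R.T@p['t'];d=R.T@d
    return (o+d*(z-o[2])/d[2])[:2]
E
cat > m.py <<'E'
from fit import *
ims={n:cv2.imread(f'pics/{n}0.png') for n in('top','side')}; P={n:camera_params(n) for n in ims}
k=.64
G={'charger_yellow':(223,230),'charger_green':(337,232),'charger_red':(441,235),'charger_blue':(541,229),
 'light_green':(205,335),'light_yellow':(295,344),'light_blue':(574,344),'light_red':(543,222),'tip':(385,343)}
for n,(u,v) in G.items():
    L=n.startswith('light'); c='red' if n=='tip' else n.split('_')[1]
    z0,z1=(12,52) if n=='light_red' else (0,40) if L else (0,18)
    g=ray(u*k,v*k,P['top'],z1/1.3)
    obs=[]
    for cam in ims:
        m=mask(ims[cam],c); ys,xs=np.nonzero(m); q=proj(np.array([[*g,z1/2]]),P[cam])[0]
        pts=np.c_[xs,ys].astype(float); r=28 if L or n=='tip' else 42
        if cam=='side': r*=1.25
        pts=pts[np.hypot(*(pts-q).T)<r]
        obs.append((np.r_[pts+[-.5,-.5],pts+[.5,.5],pts+[.5,-.5],pts+[-.5,.5]],P[cam]))
    if n=='tip': print(n,g);continue
    for o in (obs,obs[:1],obs[1:]):
        r=fit(o,g,72 if L else 110,34 if L else 60,z0,z1,L); print(n,len(o),np.round(r[0],2),round(r[1],3))
u,v=486*k,336*k;print('dish',ray(u,v,P['top'],10))
E
python3 m.py
```

```text
charger_yellow 2 [6.4037e+02 2.7275e+02 2.8000e-01] 0.08
charger_yellow 1 [6.4046e+02 2.7277e+02 2.8000e-01] 0.016
charger_yellow 1 [639.98 272.5    3.41] 0.062
charger_green 2 [ 6.3482e+02  8.2930e+01 -2.6000e-01] 0.461
charger_green 1 [634.91  83.42   2.89] 0.035
charger_green 1 [634.91  77.33   2.84] 0.409
charger_red 2 [ 6.284e+02 -9.062e+01  4.400e-01] 0.599
charger_red 1 [628.3  -90.57   3.58] 0.011
charger_red 1 [ 6.2864e+02 -9.1340e+01  4.2000e-01] 0.587
charger_blue 2 [ 6.3596e+02 -2.5575e+02  1.0000e-02] 0.926
charger_blue 1 [ 637.3  -256.14    3.1 ] 0.07
charger_blue 1 [ 635.53 -257.58    3.28] 0.82
light_green 2 [ 4.5974e+02  2.8119e+02 -1.0000e-02  2.8240e+01] 0.46
light_green 1 [458.63 286.41   1.44  60.36] 0.11
light_green 1 [ 4.5945e+02  2.8230e+02 -4.0000e-02  2.6770e+01] 0.058
light_yellow 2 [443.69 147.21   1.94  58.87] 0.235
light_yellow 1 [443.71 146.85   1.98  62.18] 0.058
light_yellow 1 [444.02 148.55   1.91  55.  ] 0.119
light_blue 2 [ 4.4049e+02 -2.9459e+02 -1.1000e-01  5.9330e+01] 0.463
light_blue 1 [ 440.81 -295.06    2.97   61.44] 0.129
light_blue 1 [ 441.1  -289.79   -0.6    50.34] 0.267
light_red 2 [ 640.12 -253.71    3.11   62.71] 0.547
light_red 1 [ 6.4013e+02 -2.5409e+02 -5.0000e-02  6.2930e+01] 0.071
light_red 1 [ 634.21 -218.14    2.09  101.71] 0.273
tip [446.57576941   1.00707623]
dish [ 457.53065792 -160.40412085]
```

```bash
cat > plan.py <<'E'
import sys,numpy as np
from rig import read_state
from scipy.spatial.transform import Rotation as R
def go(x,y,z,yawdeg):
    s=read_state(); p=np.array(s['tcp_pos']); T=R.from_euler('xyz',s['tool_rot']).as_matrix()
    d=T.T@(np.array([x,y,z])-p); dy=(np.degrees(s['tool_rot'][2])-yawdeg+90)%180-90
    # shift after the twist too
    T2=T@R.from_euler('z',dy,degrees=True).as_matrix(); d2=T2.T@(np.array([x,y,z])-p)
    print('t',round(s['time_s'],1),'pos',p.round(1),'rot',np.round(np.degrees(s['tool_rot']),1),'w',round(s['width'],1),'q6',round(s['qpos'][5],2),'grip',round(s['grip_force'],1))
    print('twist',round(dy,1),'| dp before twist',d.round(1),'| dp after twist',d2.round(1))
if __name__=='__main__': go(*map(float,sys.argv[1:5]))
E
python3 plan.py 640 -254 200 177.5
```

```text
t 0.1 pos [240.2 576.5 230.6] rot [-179.9   -0.   157.4] w 85.2 q6 -0.0 grip 0.0
twist -20.1 | dp before twist [-688.5 -612.8   31.4] | dp after twist [-435.7 -812.3   31.4]
```

Call:
jog_arm --increments '[{"dp": [0,0,0],"twist": -10,"hand": -0.4},{"dp": [0,0,0],"twist": -10,"hand": -0.4},{"dp": [-22,-41,0],"twist": 0,"hand": -0.4},{"dp": [-22,-41,0],"twist": 0,"hand": -0.4},{"dp": [-22,-41,0],"twist": 0,"hand": -0.4},{"dp": [-22,-41,0],"twist": 0,"hand": -0.4},{"dp": [-22,-41,0],"twist": 0,"hand": -0.4},{"dp": [-22,-41,0],"twist": 0,"hand": -0.4}]'

```text
time_s: 1.1
tcp_pos: [361.3, 323.6, 231.1]
tool_rot: [-3.141, -0.0, 3.096]
ft_force: [0.5, -0.0, 0.8]
width: 59.9
grip_force: 0.0
```

Call:
jog_arm --increments '[{"dp": [-22,-41,0],"twist": 0,"hand": -0.4},{"dp": [-22,-41,0],"twist": 0,"hand": -0.4},{"dp": [-22,-41,0],"twist": 0,"hand": -0.4},{"dp": [-22,-41,0],"twist": 0,"hand": -0.4},{"dp": [-22,-41,0],"twist": 0,"hand": -0.4},{"dp": [-22,-41,0],"twist": 0,"hand": -0.4},{"dp": [-22,-41,0],"twist": 0,"hand": -0.4},{"dp": [-22,-41,0],"twist": 0,"hand": -0.4}]'

```text
time_s: 2.1
tcp_pos: [522.1, -12.1, 231.1]
tool_rot: [3.142, -0.0, 3.096]
ft_force: [0.2, -0.2, -0.1]
width: 59.6
grip_force: 0.0
```

Call:
jog_arm --increments '[{"dp": [-22,-41,8],"twist": 0,"hand": -0.4},{"dp": [-22,-41,8],"twist": 0,"hand": -0.4},{"dp": [-22,-41,8],"twist": 0,"hand": -0.4},{"dp": [-22,-41,8],"twist": 0,"hand": -0.4},{"dp": [0,0,0],"twist": 0,"hand": -0.4},{"dp": [0,0,0],"twist": 0,"hand": -0.4}]'

```text
time_s: 2.85
tcp_pos: [601.6, -178.0, 198.8]
tool_rot: [3.141, -0.001, 3.095]
ft_force: [-0.3, -0.5, 0.3]
width: 59.6
grip_force: 0.0
```

```bash
python3 plan.py 640 -254 200 177.5; cat > wr.py <<'E'
import sys,cv2,numpy as np
from rig import *
from scipy.spatial.transform import Rotation as R
s=read_state(); im=cv2.cvtColor(snapshot('wrist'),cv2.COLOR_RGB2BGR); c=camera_params('wrist')
T=R.from_euler('xyz',s['tool_rot']).as_matrix(); M=np.array(c['tool_from_camera'])
Rw=T@M[:3,:3]; o=T@M[:3,3]+s['tcp_pos']; p=dict(c,R=Rw.T,t=-Rw.T@o)
from fit import *
cv2.imwrite(f'pics/{sys.argv[1]}.png',im)
def show(c,L,W,z0,z1,gx,gy,free,r=100):
    m=mask(im,c); n,l,st,_=cv2.connectedComponentsWithStats(m)
    q=proj(np.array([[gx,gy,z1/2]]),p)[0]; ys,xs=np.nonzero(m); pts=np.c_[xs,ys].astype(float); pts=pts[np.hypot(*(pts-q).T)<r]
    f=fit([(pts,p)],(gx,gy),L,W,z0,z1,free); print(c,np.round(f[0],2),round(f[1],3),pts.min(0),pts.max(0))
a=sys.argv[2:]
while a: show(a[0],*map(float,a[1:7]),int(a[7]),float(a[8])); a=a[9:]
E
python3 wr.py w1 red 72 34 12 52 640 -254 1 90 blue 110 60 0 18 637 -256 0 130
```

```text
t 2.9 pos [ 601.6 -178.   198.8] rot [ 1.800e+02 -1.000e-01  1.773e+02] w 59.6 q6 -1.81 grip 0.0
twist -0.2 | dp before twist [-41.9 -74.2  -1.3] | dp after twist [-41.7 -74.3  -1.3]
red [ 638.96 -253.08    3.05   59.65] 0.089 [163. 179.] [205. 247.]
blue [ 6.3664e+02 -2.5411e+02 -5.0000e-02] 0.083 [156. 152.] [217. 250.]
```

View pics/w1.png

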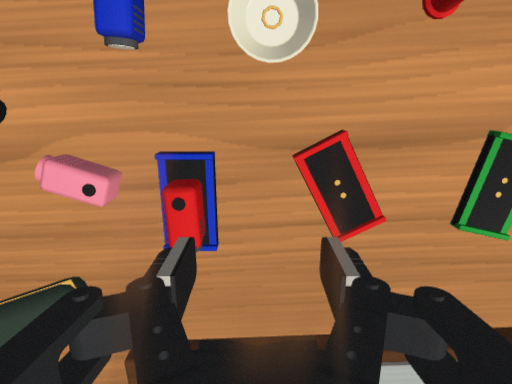

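Call:
jog_arm --increments '[{"dp": [-23.5,-37,0],"twist": 0,"hand": -0.4},{"dp": [-23.5,-37,0],"twist": 0,"hand": -0.4},{"dp": [0,0,40],"twist": 0,"hand": -0.4},{"dp": [0,0,40],"twist": 0,"hand": -0.4},{"dp": [0,0,20],"twist": 0,"hand": -0.4},{"dp": [0,0,0],"twist": 0,"hand": -0.4}]'

```text
time_s: 3.65
tcp_pos: [645.1, -253.3, 98.4]
tool_rot: [3.141, -0.002, 3.097]
ft_force: [0.3, 0.4, 0.4]
width: 59.8
grip_force: 0.0
```

```bash
python3 plan.py 645 -254 20 177; python3 wr.py w2
```

```text
t 3.6 pos [ 645.1 -253.3   98.4] rot [ 1.800e+02 -1.000e-01  1.774e+02] w 59.8 q6 -1.9 grip 0.0
twist 0.4 | dp before twist [-0.1 -0.7 78.4] | dp after twist [-0.1 -0.7 78.4]
```

View pics/w2.png

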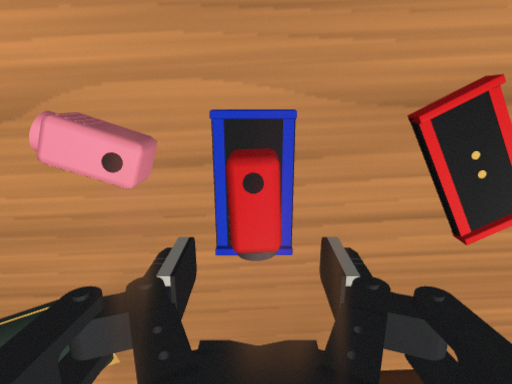

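Call:
jog_arm --increments '[{"dp": [0,0,30],"twist": 0,"hand": -0.4},{"dp": [0,0,30],"twist": 0,"hand": -0.4},{"dp": [0,0,18],"twist": 0,"hand": -0.4},{"dp": [0,0,0],"twist": 0,"hand": 1},{"dp": [0,0,0],"twist": 0,"hand": 1},{"dp": [0,0,0],"twist": 0,"hand": 1},{"dp": [0,0,0],"twist": 0,"hand": 1}]'

```text
time_s: 4.58
tcp_pos: [646.5, -254.8, 22.5]
tool_rot: [-3.141, 0.002, 3.096]
ft_force: [-1.6, -0.0, 5.1]
width: 33.3
grip_force: 59.4
```

Call:
jog_arm --increments '[{"dp": [0,0,-30],"twist": 0,"hand": 1},{"dp": [0,0,-40],"twist": 0,"hand": 1},{"dp": [0,0,-10],"twist": 0,"hand": 1},{"dp": [0,0,0],"twist": 0,"hand": 1}]'

```text
time_s: 5.08
tcp_pos: [646.0, -254.5, 101.6]
tool_rot: [-3.141, 0.001, 3.096]
ft_force: [0.3, 0.1, -1.9]
width: 33.2
grip_force: 59.0
```

```bash
python3 plan.py 628.3 -90.6 100 205.2; python3 wr.py w3
```

```text
t 5.1 pos [ 646.  -254.5  101.6] rot [-1.800e+02  1.000e-01  1.774e+02] w 33.2 q6 -1.9 grip 59.0
twist -27.8 | dp before twist [ 25.2 163.    1.5] | dp after twist [-53.8 155.9   1.5]
```

View pics/w3.png

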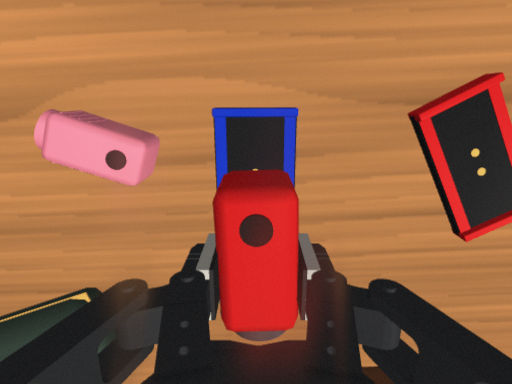

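```bash
python3 wr.py w3b red 72 34 91 131 646 -254 1 95
```

```text
red [ 634.33 -252.49    3.14   53.73] 0.075 [213. 169.] [301. 318.]
```

Call:
jog_arm --increments '[{"dp": [0,0,0],"twist": -9.3,"hand": 1},{"dp": [0,0,0],"twist": -9.3,"hand": 1},{"dp": [0,0,0],"twist": -9.3,"hand": 1},{"dp": [-13.5,39,0],"twist": 0,"hand": 1},{"dp": [-13.5,39,0],"twist": 0,"hand": 1},{"dp": [-13.5,39,0],"twist": 0,"hand": 1},{"dp": [-13.5,39,0],"twist": 0,"hand": 1},{"dp": [0,0,0],"twist": 0,"hand": 1}]'

```text
time_s: 6.18
tcp_pos: [626.6, -87.7, 99.6]
tool_rot: [3.139, -0.003, -2.698]
ft_force: [-0.2, -0.5, -1.0]
width: 33.4
grip_force: 59.2
```

```bash
python3 plan.py 628.3 -90.6 24 205.2; python3 wr.py w4
```

```text
t 6.2 pos [626.6 -87.7  99.6] rot [ 1.799e+02 -1.000e-01 -1.546e+02] w 33.4 q6 -2.16 grip 59.2
twist 0.2 | dp before twist [-0.5 -3.5 75.6] | dp after twist [-0.5 -3.5 75.6]
```

View pics/w4.png

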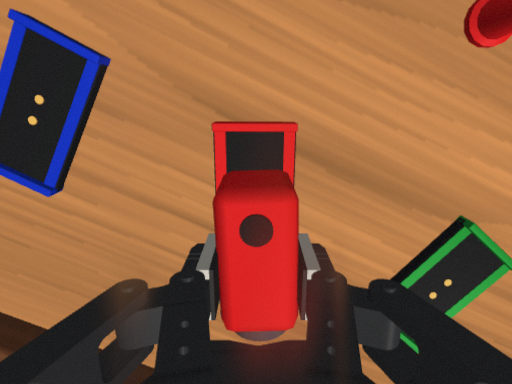

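Call:
jog_arm --increments '[{"dp": [-3,-2.5,30],"twist": 0,"hand": 1},{"dp": [0,0,25],"twist": 0,"hand": 1},{"dp": [0,0,12],"twist": 0,"hand": 1},{"dp": [0,0,7.5],"twist": 0,"hand": 1},{"dp": [0,0,0],"twist": 0,"hand": 1},{"dp": [0,0,0],"twist": 0,"hand": 1}]'

```text
time_s: 6.98
tcp_pos: [632.4, -91.5, 27.6]
tool_rot: [-3.141, 0.001, -2.7]
ft_force: [-0.2, -0.0, -1.2]
width: 33.2
grip_force: 59.2
```

Call:
jog_arm --increments '[{"dp": [0,0,0],"twist": 0,"hand": -0.4},{"dp": [0,0,0],"twist": 0,"hand": -0.4},{"dp": [0,0,0],"twist": 0,"hand": -0.4},{"dp": [0,0,-30],"twist": 0,"hand": -0.4},{"dp": [0,0,-40],"twist": 0,"hand": -0.4},{"dp": [0,0,-10],"twist": 0,"hand": -0.4}]'

```text
time_s: 7.72
tcp_pos: [633.4, -91.5, 109.5]
tool_rot: [-3.139, 0.004, -2.7]
ft_force: [0.5, 0.1, -0.2]
width: 59.8
grip_force: 0.0
```

```bash
python3 plan.py 445 -295 200 170;python3 wr.py w5
```

```text
t 7.7 pos [633.4 -91.5 109.5] rot [-179.9    0.2 -154.7] w 59.8 q6 -2.16 grip 0.0
twist 35.3 | dp before twist [ 257.  -103.7  -91.1] | dp after twist [ 149.8 -233.1  -91.1]
```

View pics/w5.png

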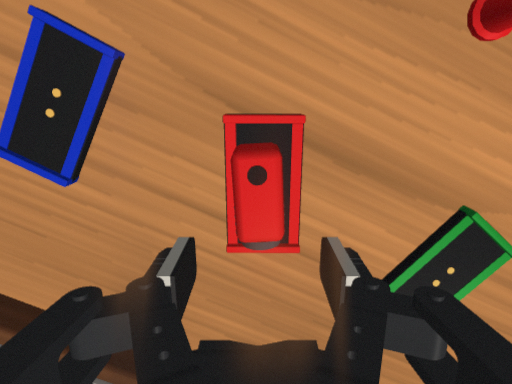

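```bash
python3 wr.py w5b red 110 60 0 18 628 -90 0 110; python3 - <<'E'
from fit import *
im=cv2.imread('pics/w5.png');h=cv2.cvtColor(im,cv2.COLOR_BGR2HSV)
for q in [(257,158),(260,200),(299,180),(230,180),(258,150),(265,119)]: print(q,im[q[1],q[0]],h[q[1],q[0]])
E
```

```text
red [ 6.2721e+02 -8.9350e+01  4.4000e-01] 0.019 [222. 114.] [304. 252.]
(257, 158) [ 36  35 202] [  0 211 202]
(260, 200) [ 37  40 219] [  0 212 219]
(299, 180) [ 36  35 218] [  0 214 218]
(230, 180) [ 36  36 220] [  0 213 220]
(258, 150) [ 22  24 134] [  1 213 134]
(265, 119) [ 35  35 218] [  0 214 218]
```

The red light sits inside the red charger's lips (light at px 257,195, charger centre at 264,183), about 4 mm off centre, which is within the limit. Next is blue.

Call:
jog_arm --increments '[{"dp": [0,0,-20],"twist": 8.8,"hand": -0.4},{"dp": [0,0,-20],"twist": 8.8,"hand": -0.4},{"dp": [0,0,0],"twist": 8.8,"hand": -0.4},{"dp": [0,0,0],"twist": 8.8,"hand": -0.4},{"dp": [25,-39,0],"twist": 0,"hand": -0.4},{"dp": [25,-39,0],"twist": 0,"hand": -0.4},{"dp": [25,-39,0],"twist": 0,"hand": -0.4},{"dp": [25,-39,0],"twist": 0,"hand": -0.4}]'

```text
time_s: 8.82
tcp_pos: [504.6, -228.3, 145.3]
tool_rot: [3.141, -0.002, 2.969]
ft_force: [-0.1, -1.2, -0.0]
width: 60.1
grip_force: 0.0
```

Call:
jog_arm --increments '[{"dp": [25,-39,0],"twist": 0,"hand": -0.4},{"dp": [25,-39,0],"twist": 0,"hand": -0.4},{"dp": [0,0,25],"twist": 0,"hand": -0.4},{"dp": [0,0,20],"twist": 0,"hand": -0.4},{"dp": [0,0,0],"twist": 0,"hand": -0.4},{"dp": [0,0,0],"twist": 0,"hand": -0.4}]'

```text
time_s: 9.57
tcp_pos: [443.7, -295.8, 101.7]
tool_rot: [3.141, -0.001, 2.969]
ft_force: [-0.1, 0.0, 0.7]
width: 59.6
grip_force: 0.0
```

```bash
python3 plan.py 446 -296 10 170;python3 wr.py w6 blue 72 34 0 40 441 -295 1 100
```

```text
t 9.6 pos [ 443.7 -295.8  101.7] rot [180.   -0.  170.1] w 59.6 q6 -1.99 grip 0.0
twist 0.1 | dp before twist [-2.3  0.2 91.7] | dp after twist [-2.3  0.2 91.7]
blue [ 4.3794e+02 -2.9318e+02 -8.0000e-02  6.0490e+01] 0.085 [232. 146.] [283. 242.]
```

View pics/w6.png

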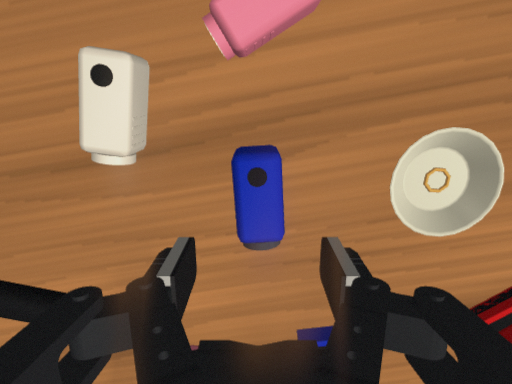

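Call:
jog_arm --increments '[{"dp": [0,1.8,0],"twist": -4,"hand": -0.4},{"dp": [0,0,40],"twist": 0,"hand": -0.4},{"dp": [0,0,30],"twist": 0,"hand": -0.4},{"dp": [0,0,21],"twist": 0,"hand": -0.4},{"dp": [0,0,0],"twist": 0,"hand": 1},{"dp": [0,0,0],"twist": 0,"hand": 1},{"dp": [0,0,0],"twist": 0,"hand": 1},{"dp": [0,0,0],"twist": 0,"hand": 1}]'

```text
time_s: 10.62
tcp_pos: [444.4, -294.5, 11.5]
tool_rot: [-3.141, 0.001, 3.038]
ft_force: [0.6, -0.4, -1.7]
width: 32.7
grip_force: 59.6
```

Call:
jog_arm --increments '[{"dp": [0,0,-30],"twist": 0,"hand": 1},{"dp": [0,0,-40],"twist": 0,"hand": 1},{"dp": [0,0,-20],"twist": 0,"hand": 1},{"dp": [0,0,0],"twist": 0,"hand": 1},{"dp": [0,0,0],"twist": 0,"hand": 1}]'

```text
time_s: 11.25
tcp_pos: [443.6, -293.9, 100.2]
tool_rot: [3.141, -0.001, 3.038]
ft_force: [-0.1, 0.6, -0.5]
width: 33.0
grip_force: 59.9
```

```bash
python3 plan.py 637 -255 100 177.4
```

```text
t 11.2 pos [ 443.6 -293.9  100.2] rot [180.   -0.  174.1] w 33.0 q6 -2.06 grip 59.9
twist -3.3 | dp before twist [-188.4   58.7    0. ] | dp after twist [-191.5   47.6    0. ]
```

Call:
jog_arm --increments '[{"dp": [0,0,0],"twist": -3.3,"hand": 1},{"dp": [-38.3,9.5,0],"twist": 0,"hand": 1},{"dp": [-38.3,9.5,0],"twist": 0,"hand": 1},{"dp": [-38.3,9.5,0],"twist": 0,"hand": 1},{"dp": [-38.3,9.5,0],"twist": 0,"hand": 1},{"dp": [-38.3,9.5,0],"twist": 0,"hand": 1},{"dp": [0,0,0],"twist": 0,"hand": 1},{"dp": [0,0,0],"twist": 0,"hand": 1}]'

```text
time_s: 12.25
tcp_pos: [636.0, -255.1, 99.0]
tool_rot: [3.141, -0.003, 3.096]
ft_force: [-0.6, 0.2, -0.5]
width: 33.0
grip_force: 59.9
```

```bash
python3 plan.py 637 -255 24 177.4; python3 wr.py w7
```

```text
t 12.2 pos [ 636.  -255.1   99. ] rot [179.9  -0.2 177.4] w 33.0 q6 -1.91 grip 59.9
twist -0.0 | dp before twist [-1.2  0.1 75. ] | dp after twist [-1.2  0.1 75. ]
```

View pics/w7.png

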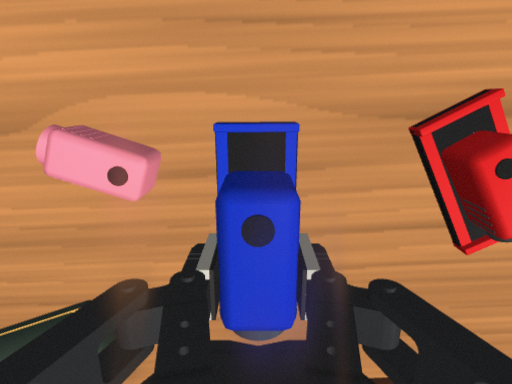

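Call:
jog_arm --increments '[{"dp": [-3,0,30],"twist": 0,"hand": 1},{"dp": [0,0,25],"twist": 0,"hand": 1},{"dp": [0,0,13],"twist": 0,"hand": 1},{"dp": [0,0,7.5],"twist": 0,"hand": 1},{"dp": [0,0,0],"twist": 0,"hand": 1},{"dp": [0,0,0],"twist": 0,"hand": 1}]'

```text
time_s: 13.05
tcp_pos: [641.0, -256.0, 26.2]
tool_rot: [-3.141, 0.001, 3.096]
ft_force: [-0.9, 0.2, -0.5]
width: 33.4
grip_force: 59.9
```

Call:
jog_arm --increments '[{"dp": [0,0,0],"twist": 0,"hand": -0.4},{"dp": [0,0,0],"twist": 0,"hand": -0.4},{"dp": [0,0,0],"twist": 0,"hand": -0.4},{"dp": [0,0,-30],"twist": 0,"hand": -0.4},{"dp": [0,0,-40],"twist": 0,"hand": -0.4},{"dp": [0,0,-50],"twist": 0,"hand": -0.4},{"dp": [0,0,0],"twist": 0,"hand": -0.4},{"dp": [0,0,0],"twist": 0,"hand": -0.4}]'

```text
time_s: 14.05
tcp_pos: [640.2, -255.5, 145.0]
tool_rot: [3.142, -0.0, 3.096]
ft_force: [-0.3, -0.9, -0.3]
width: 60.0
grip_force: 0.0
```

```bash
python3 plan.py 445 143 145 111.7;python3 wr.py w8
```

```text
t 14.1 pos [ 640.2 -255.5  145. ] rot [180.   -0.  177.4] w 60.0 q6 -1.91 grip 0.0
twist 65.7 | dp before twist [2.132e+02 3.892e+02 1.000e-01] | dp after twist [ 4.425e+02 -3.400e+01  1.000e-01]
```

View pics/w8.png

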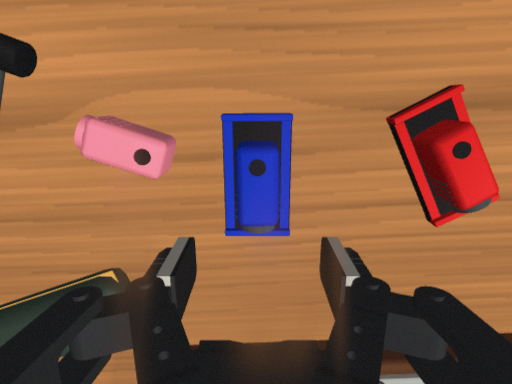

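Blue sits centred on its charger (px 258,185, charger 257,175). Next is yellow.

Call:
jog_arm --increments '[{"dp": [0,0,0],"twist": 9.4,"hand": -0.4},{"dp": [0,0,0],"twist": 9.4,"hand": -0.4},{"dp": [0,0,0],"twist": 9.4,"hand": -0.4},{"dp": [0,0,0],"twist": 9.4,"hand": -0.4},{"dp": [0,0,0],"twist": 9.4,"hand": -0.4},{"dp": [0,0,0],"twist": 9.4,"hand": -0.4},{"dp": [0,0,0],"twist": 9.3,"hand": -0.4}]'

```text
time_s: 14.98
tcp_pos: [639.5, -255.2, 143.2]
tool_rot: [-3.139, -0.002, 1.944]
ft_force: [1.0, 0.0, 0.5]
width: 60.0
grip_force: 0.0
```

Call:
jog_arm --increments '[{"dp": [44.3,-3.4,0],"twist": 0,"hand": -0.4},{"dp": [44.3,-3.4,0],"twist": 0,"hand": -0.4},{"dp": [44.3,-3.4,0],"twist": 0,"hand": -0.4},{"dp": [44.3,-3.4,0],"twist": 0,"hand": -0.4},{"dp": [44.3,-3.4,0],"twist": 0,"hand": -0.4},{"dp": [44.3,-3.4,0],"twist": 0,"hand": -0.4},{"dp": [44.3,-3.4,0],"twist": 0,"hand": -0.4},{"dp": [44.3,-3.4,0],"twist": 0,"hand": -0.4}]'

```text
time_s: 15.98
tcp_pos: [482.6, 64.7, 144.0]
tool_rot: [-3.139, -0.001, 1.949]
ft_force: [-0.0, 0.5, -0.1]
width: 59.8
grip_force: 0.0
```

Call:
jog_arm --increments '[{"dp": [44.3,-3.4,0],"twist": 0,"hand": -0.4},{"dp": [44.3,-3.4,0],"twist": 0,"hand": -0.4},{"dp": [0,0,25],"twist": 0,"hand": -0.4},{"dp": [0,0,20],"twist": 0,"hand": -0.4},{"dp": [0,0,0],"twist": 0,"hand": -0.4},{"dp": [0,0,0],"twist": 0,"hand": -0.4}]'

```text
time_s: 16.73
tcp_pos: [445.1, 143.3, 100.2]
tool_rot: [-3.141, -0.0, 1.949]
ft_force: [-0.0, 0.7, -0.3]
width: 59.8
grip_force: 0.0
```

```bash
python3 plan.py 445.5 142.5 10 111.7;python3 wr.py w9 yellow 72 34 0 40 444 147 1 100
```

```text
t 16.7 pos [445.1 143.3 100.2] rot [-179.9   -0.   111.7] w 59.8 q6 -0.07 grip 0.0
twist -0.0 | dp before twist [-0.9  0.2 90.2] | dp after twist [-0.9  0.2 90.2]
yellow [443.01 148.03  -1.12  61.03] 0.081 [231. 148.] [282. 245.]
```

View pics/w9.png

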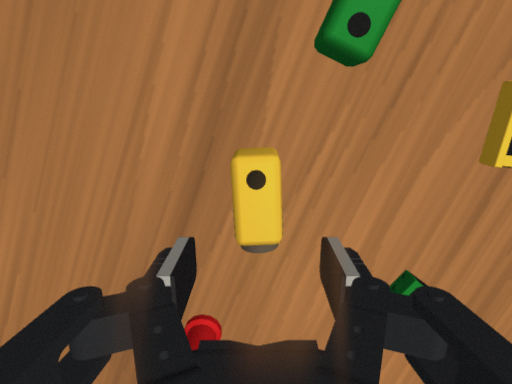

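Call:
jog_arm --increments '[{"dp": [0,0,0],"twist": -2,"hand": -0.4},{"dp": [0,0,40],"twist": 0,"hand": -0.4},{"dp": [0,0,30],"twist": 0,"hand": -0.4},{"dp": [0,0,19.5],"twist": 0,"hand": -0.4},{"dp": [0,0,0],"twist": 0,"hand": 1},{"dp": [0,0,0],"twist": 0,"hand": 1},{"dp": [0,0,0],"twist": 0,"hand": 1},{"dp": [0,0,0],"twist": 0,"hand": 1}]'

```text
time_s: 17.77
tcp_pos: [445.7, 143.6, 11.4]
tool_rot: [3.14, 0.0, 1.984]
ft_force: [0.5, -0.8, -1.6]
width: 33.2
grip_force: 59.7
```

Call:
jog_arm --increments '[{"dp": [0,0,-30],"twist": 0,"hand": 1},{"dp": [0,0,-40],"twist": 0,"hand": 1},{"dp": [0,0,-20],"twist": 0,"hand": 1},{"dp": [0,0,0],"twist": 0,"hand": 1},{"dp": [0,0,0],"twist": 0,"hand": 1}]'

```text
time_s: 18.4
tcp_pos: [444.8, 143.3, 100.2]
tool_rot: [-3.141, -0.0, 1.984]
ft_force: [-0.1, 0.5, -2.0]
width: 33.2
grip_force: 59.9
```

```bash
python3 plan.py 640.4 272.7 100 196
```

```text
t 18.4 pos [444.8 143.3 100.2] rot [-180.    -0.   113.7] w 33.2 q6 -0.1 grip 59.9
twist -82.3 | dp before twist [4.000e+01 2.311e+02 1.000e-01] | dp after twist [-2.237e+02  7.050e+01  1.000e-01]
```

Call:
jog_arm --increments '[{"dp": [0,0,0],"twist": -10.3,"hand": 1},{"dp": [0,0,0],"twist": -10.3,"hand": 1},{"dp": [0,0,0],"twist": -10.3,"hand": 1},{"dp": [0,0,0],"twist": -10.3,"hand": 1},{"dp": [0,0,0],"twist": -10.3,"hand": 1},{"dp": [0,0,0],"twist": -10.3,"hand": 1},{"dp": [0,0,0],"twist": -10.3,"hand": 1},{"dp": [0,0,0],"twist": -10.3,"hand": 1}]'

```text
time_s: 19.4
tcp_pos: [444.3, 143.1, 99.4]
tool_rot: [-3.142, -0.003, -2.855]
ft_force: [-0.3, 0.1, -1.1]
width: 32.9
grip_force: 59.9
```

Call:
jog_arm --increments '[{"dp": [-44.7,14.1,0],"twist": 0,"hand": 1},{"dp": [-44.7,14.1,0],"twist": 0,"hand": 1},{"dp": [-44.7,14.1,0],"twist": 0,"hand": 1},{"dp": [-44.7,14.1,0],"twist": 0,"hand": 1},{"dp": [-44.7,14.1,0],"twist": 0,"hand": 1},{"dp": [0,0,0],"twist": 0,"hand": 1},{"dp": [0,0,0],"twist": 0,"hand": 1}]'

```text
time_s: 20.27
tcp_pos: [638.9, 272.4, 98.7]
tool_rot: [-3.141, -0.004, -2.861]
ft_force: [0.1, -0.2, -1.1]
width: 33.5
grip_force: 59.9
```

```bash
python3 plan.py 640.4 272.7 24 196; python3 wr.py w10
```

```text
t 20.3 pos [638.9 272.4  98.7] rot [-180.    -0.2 -163.9] w 33.5 q6 -1.45 grip 59.9
twist 0.1 | dp before twist [-1.8 -0.1 74.7] | dp after twist [-1.8 -0.1 74.7]
```

View pics/w10.png

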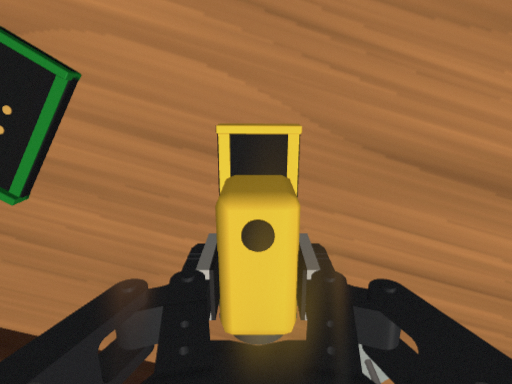

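Call:
jog_arm --increments '[{"dp": [-1,0,30],"twist": 0,"hand": 1},{"dp": [0,0,25],"twist": 0,"hand": 1},{"dp": [0,0,13],"twist": 0,"hand": 1},{"dp": [0,0,7.5],"twist": 0,"hand": 1},{"dp": [0,0,0],"twist": 0,"hand": 1},{"dp": [0,0,0],"twist": 0,"hand": 1}]'

```text
time_s: 21.08
tcp_pos: [642.0, 273.6, 26.2]
tool_rot: [3.141, 0.001, -2.861]
ft_force: [0.2, -0.3, -0.7]
width: 33.1
grip_force: 59.9
```

Call:
jog_arm --increments '[{"dp": [0,0,0],"twist": 0,"hand": -0.4},{"dp": [0,0,0],"twist": 0,"hand": -0.4},{"dp": [0,0,0],"twist": 0,"hand": -0.4},{"dp": [0,0,-30],"twist": 0,"hand": -0.4},{"dp": [0,0,-40],"twist": 0,"hand": -0.4},{"dp": [0,0,-50],"twist": 0,"hand": -0.4},{"dp": [0,0,0],"twist": 0,"hand": -0.4},{"dp": [0,0,0],"twist": 0,"hand": -0.4}]'

```text
time_s: 22.08
tcp_pos: [641.1, 273.3, 145.1]
tool_rot: [3.142, -0.0, -2.861]
ft_force: [-0.3, -0.1, 0.2]
width: 59.9
grip_force: 0.0
```

```bash
python3 plan.py 459 291 145 84;python3 wr.py w11 yellow 110 60 0 18 640 272 0 110
```

```text
t 22.1 pos [641.1 273.3 145.1] rot [ 180.    -0.  -163.9] w 59.9 q6 -1.45 grip 0.0
twist -67.9 | dp before twist [1.701e+02 6.750e+01 1.000e-01] | dp after twist [1.40e+00 1.83e+02 1.00e-01]
yellow [6.4000e+02 2.7379e+02 2.8000e-01] 0.042 [223. 117.] [293. 238.]
```

Call:
jog_arm --increments '[{"dp": [0,0,0],"twist": -9.7,"hand": -0.4},{"dp": [0,0,0],"twist": -9.7,"hand": -0.4},{"dp": [0,0,0],"twist": -9.7,"hand": -0.4},{"dp": [0,0,0],"twist": -9.7,"hand": -0.4},{"dp": [0,0,0],"twist": -9.7,"hand": -0.4},{"dp": [0,0,0],"twist": -9.7,"hand": -0.4},{"dp": [0,0,0],"twist": -9.7,"hand": -0.4}]'

```text
time_s: 23.0
tcp_pos: [640.5, 272.9, 143.2]
tool_rot: [3.139, -0.002, -1.67]
ft_force: [0.8, 0.1, 0.5]
width: 60.0
grip_force: 0.0
```

Call:
jog_arm --increments '[{"dp": [0.4,45.7,0],"twist": 0,"hand": -0.4},{"dp": [0.4,45.7,0],"twist": 0,"hand": -0.4},{"dp": [0.4,45.7,0],"twist": 0,"hand": -0.4},{"dp": [0.4,45.7,0],"twist": 0,"hand": -0.4},{"dp": [0,0,25],"twist": 0,"hand": -0.4},{"dp": [0,0,20],"twist": 0,"hand": -0.4},{"dp": [0,0,0],"twist": 0,"hand": -0.4},{"dp": [0,0,0],"twist": 0,"hand": -0.4}]'

```text
time_s: 24.0
tcp_pos: [459.4, 290.8, 100.1]
tool_rot: [3.141, -0.001, -1.676]
ft_force: [-0.6, -0.7, 0.7]
width: 59.8
grip_force: 0.0
```

```bash
python3 plan.py 459 291 10 84;python3 wr.py w12 green 72 34 0 40 459 286 1 100
```

```text
t 24.0 pos [459.4 290.8 100.1] rot [180.  -0. -96.] w 59.8 q6 -2.47 grip 0.0
twist -0.0 | dp before twist [-0.2  0.4 90.1] | dp after twist [-0.2  0.4 90.1]
green [458.44 283.38   1.59  52.41] 0.118 [233. 148.] [283. 239.]
```

View pics/w12.png

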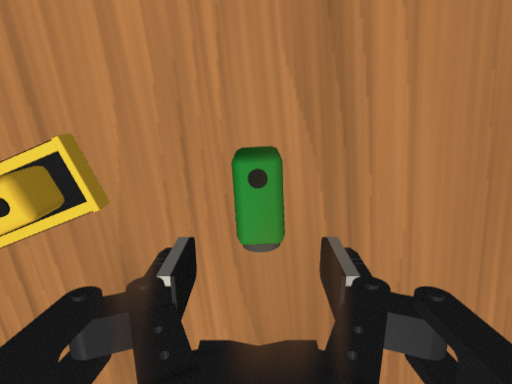

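Call:
jog_arm --increments '[{"dp": [0,0.5,0],"twist": -2.5,"hand": -0.4},{"dp": [0,0,40],"twist": 0,"hand": -0.4},{"dp": [0,0,30],"twist": 0,"hand": -0.4},{"dp": [0,0,19.5],"twist": 0,"hand": -0.4},{"dp": [0,0,0],"twist": 0,"hand": 1},{"dp": [0,0,0],"twist": 0,"hand": 1},{"dp": [0,0,0],"twist": 0,"hand": 1},{"dp": [0,0,0],"twist": 0,"hand": 1}]'

```text
time_s: 25.05
tcp_pos: [459.4, 291.2, 11.5]
tool_rot: [-3.141, 0.001, -1.632]
ft_force: [0.0, 0.3, -1.3]
width: 33.0
grip_force: 59.7
```

Call:
jog_arm --increments '[{"dp": [0,0,-30],"twist": 0,"hand": 1},{"dp": [0,0,-40],"twist": 0,"hand": 1},{"dp": [0,0,-40],"twist": 0,"hand": 1},{"dp": [0,0,0],"twist": 0,"hand": 1},{"dp": [0,0,0],"twist": 0,"hand": 1}]'

```text
time_s: 25.68
tcp_pos: [458.6, 290.8, 120.4]
tool_rot: [3.141, -0.0, -1.632]
ft_force: [-0.1, 0.3, -1.9]
width: 33.3
grip_force: 60.0
```

```bash
python3 plan.py 634.9 83.4 100 165
```

```text
t 25.7 pos [458.6 290.8 120.4] rot [180.   -0.  -93.5] w 33.3 q6 -2.52 grip 60.0
twist -78.5 | dp before twist [ 196.1 -188.7   20.4] | dp after twist [224.  154.7  20.4]
```

Call:
jog_arm --increments '[{"dp": [0,0,0],"twist": 10.15,"hand": 1},{"dp": [0,0,0],"twist": 10.15,"hand": 1},{"dp": [0,0,0],"twist": 10.15,"hand": 1},{"dp": [0,0,0],"twist": 10.15,"hand": 1},{"dp": [0,0,0],"twist": 10.15,"hand": 1},{"dp": [0,0,0],"twist": 10.15,"hand": 1},{"dp": [0,0,0],"twist": 10.15,"hand": 1},{"dp": [0,0,0],"twist": 10.15,"hand": 1}]'

```text
time_s: 26.68
tcp_pos: [458.0, 290.4, 119.0]
tool_rot: [-3.14, -0.003, -3.055]
ft_force: [0.6, 0.5, -1.4]
width: 33.1
grip_force: 60.0
```

Call:
jog_arm --increments '[{"dp": [0,0,0],"twist": 10.15,"hand": 1},{"dp": [0,0,0],"twist": 10.15,"hand": 1},{"dp": [-37.3,-25.8,0],"twist": 0,"hand": 1},{"dp": [-37.3,-25.8,0],"twist": 0,"hand": 1},{"dp": [-37.3,-25.8,0],"twist": 0,"hand": 1},{"dp": [-37.3,-25.8,0],"twist": 0,"hand": 1},{"dp": [-37.3,-25.8,0],"twist": 0,"hand": 1},{"dp": [-37.3,-25.8,20],"twist": 0,"hand": 1}]'

```text
time_s: 27.68
tcp_pos: [636.0, 82.3, 99.9]
tool_rot: [3.141, 0.0, 2.879]
ft_force: [0.7, 0.6, -0.7]
width: 33.2
grip_force: 60.0
```

Call:
jog_arm --increments '[{"dp": [0,0,0],"twist": 0,"hand": 1},{"dp": [0,0,0],"twist": 0,"hand": 1}]'

```text
time_s: 27.92
tcp_pos: [633.7, 83.4, 99.1]
tool_rot: [-3.141, -0.003, 2.879]
ft_force: [-0.3, 0.9, -0.4]
width: 33.2
grip_force: 60.0
```

```bash
python3 plan.py 634.9 83.4 24 165; python3 wr.py w13
```

```text
t 27.9 pos [633.7  83.4  99.1] rot [-179.9   -0.2  164.9] w 33.2 q6 -1.18 grip 60.0
twist -0.1 | dp before twist [-1.4  0.4 75.1] | dp after twist [-1.4  0.4 75.1]
```

View pics/w13.png

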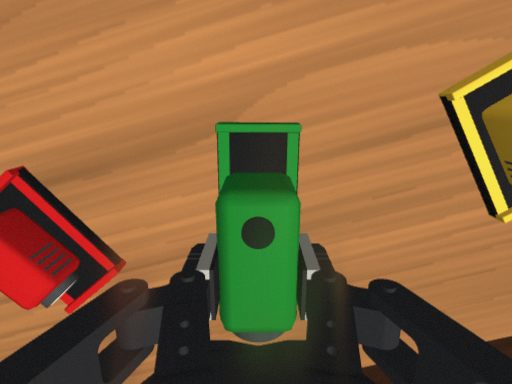

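Green is aligned over its charger, so I place it and go up. Then I check everything from the top.

Call:
jog_arm --increments '[{"dp": [-1.5,0,30],"twist": 0,"hand": 1},{"dp": [0,0,25],"twist": 0,"hand": 1},{"dp": [0,0,13],"twist": 0,"hand": 1},{"dp": [0,0,7.5],"twist": 0,"hand": 1},{"dp": [0,0,0],"twist": 0,"hand": 1},{"dp": [0,0,0],"twist": 0,"hand": 1}]'

```text
time_s: 28.72
tcp_pos: [637.1, 83.2, 26.1]
tool_rot: [3.141, 0.001, 2.879]
ft_force: [0.8, 0.1, -1.2]
width: 32.9
grip_force: 60.0
```

Call:
jog_arm --increments '[{"dp": [0,0,0],"twist": 0,"hand": -0.4},{"dp": [0,0,0],"twist": 0,"hand": -0.4},{"dp": [0,0,0],"twist": 0,"hand": -0.4},{"dp": [0,0,-30],"twist": 0,"hand": -0.4},{"dp": [0,0,-40],"twist": 0,"hand": -0.4},{"dp": [0,0,-50],"twist": 0,"hand": -0.4},{"dp": [50,0,-50],"twist": 0,"hand": -0.4},{"dp": [50,0,0],"twist": 0,"hand": -0.4}]'

```text
time_s: 29.72
tcp_pos: [547.2, 108.0, 193.2]
tool_rot: [3.138, 0.006, 2.879]
ft_force: [-0.6, 0.2, -0.1]
width: 60.0
grip_force: 0.0
```

Call:
jog_arm --increments '[{"dp": [50,0,-40],"twist": 0,"hand": -0.4},{"dp": [50,0,-40],"twist": 0,"hand": -0.4},{"dp": [50,0,-40],"twist": 0,"hand": -0.4},{"dp": [40,0,0],"twist": 0,"hand": -0.4},{"dp": [0,0,0],"twist": 0,"hand": -0.4},{"dp": [0,0,0],"twist": 0,"hand": -0.4}]'

```text
time_s: 30.48
tcp_pos: [366.0, 155.9, 306.9]
tool_rot: [3.141, 0.001, 2.88]
ft_force: [-0.2, 0.5, -0.5]
width: 60.1
grip_force: 0.0
```

```bash
python3 - <<'E'
from rig import *
import cv2,numpy as np
ims=[cv2.cvtColor(snapshot(n),cv2.COLOR_RGB2BGR) for n in('top','side')]
cv2.imwrite('pics/top1.png',ims[0]);cv2.imwrite('pics/side1.png',ims[1])
a=cv2.resize(ims[0][115:215,110:410],(800,267),interpolation=cv2.INTER_CUBIC)
b=cv2.resize(ims[1][110:350,100:300],(400,333),interpolation=cv2.INTER_CUBIC) if 0 else ims[1][110:345,100:300]
c=np.zeros((333,800,3),np.uint8); b=cv2.resize(b,None,fx=1.4,fy=1.4,interpolation=cv2.INTER_CUBIC); c[:b.shape[0],:b.shape[1]]=b
r=cv2.resize(ims[1][155:205,155:235],(512,320),interpolation=cv2.INTER_CUBIC); c[:320,288:800]=r
cv2.imwrite('pics/chk.png',np.vstack([a,c]))
E
```

```text
(no output)
```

View pics/chk.png

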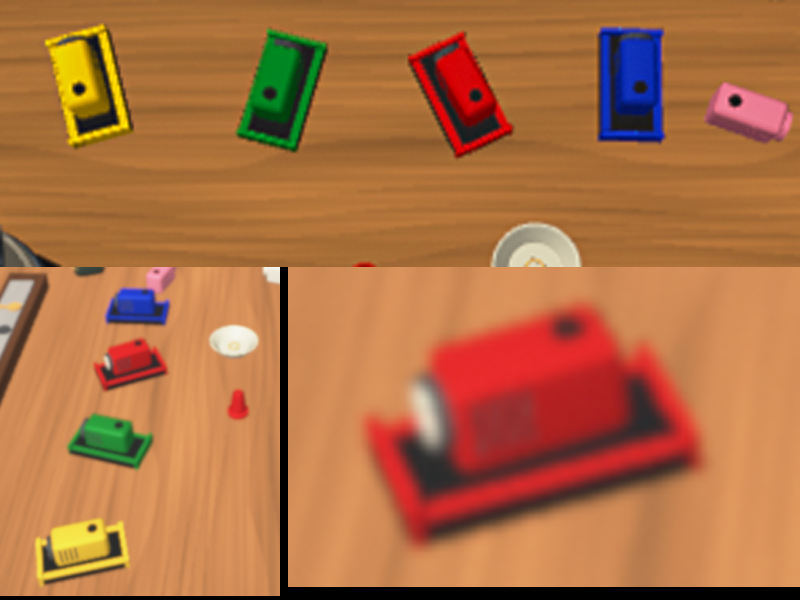

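All four lights are flat between their lips (chk crop: buttons at yellow (79,89), green (270,93), red (476,95), blue (641,87)). The dish and cap have not moved. I use the button positions for one numeric check.

```bash
python3 - <<'E'
from fit import *
p=camera_params('top')
for n,b,c,yaw in [('y',(79,89),(640.3,273),.28),('g',(270,93),(634.9,83.4),-.26),('r',(476,95),(627.8,-90),.44),('b',(641,87),(637,-255.2),-.04)]:
    q=ray(110+b[0]*.375,115+b[1]*.375,p,52)-c; d=np.array([np.cos(yaw),np.sin(yaw)]); print(n,'along',round(q@d,1),'across',round(q@[-d[1],d[0]],1))
for n,b,c,yaw in [('b0',(577,356),(444.4,-294.5),-.1),('y0',(281,348),(445.5,143),1.98-np.pi),('g0',(213,335),(459.4,291.2),1.5)]:
    q=ray(b[0]*.64,b[1]*.64,p,40)-c; d=np.array([np.cos(yaw),np.sin(yaw)]); print(n,'along',round(q@d,1),'across',round(q@[-d[1],d[0]],1))
E
```

```text
y along -19.9 across -1.2
g along -19.2 across -1.3
r along -20.0 across -6.6
b along -18.0 across -2.8
b0 along -22.8 across -2.7
y0 along -20.3 across -1.4
g0 along -22.9 across 0.8
```

```bash
python3 -c "
from rig import *
print(finish_job())"
```

```text
the job is handed in; nothing more can be done
None
```

I handed the job in with all four lights flat on the chargers of their own colours, each within about 7 mm of centre by camera (the limit is 14 mm); the ring dish and tip cap were left untouched, it took about 31 s, and no verdict was returned.

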